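# Roll a chocolate tin home in the counter rack with the scraper

### The job

Take the scraper from its stand and, pushing only with its blade, gently roll the tin lying on the sloping rack up the track and over the lip, keeping it under control so that it never runs away or gets dented. Use the tin to slide the backstop fully home and keep it pressed snugly there for a second, then put the scraper back upright in its stand. Do not touch the tin with the robot, and leave everything else on the counter where it is.

Things in the scene. Friction and masses are not known exactly. Their poses are not given: they have to be found in the camera images.
- rack: Fixed rack, 392 x 102 mm: track 86 mm wide, wooden walls 8 mm above it. Origin on the counter, under it; x uphill along it, y across, z up. Ramp (0.052 rad): surface 20.5 mm over the counter at x=-200 mm, 32 mm at x=+23; there a steel wedge steepens it (0.12 rad) up to the lip, 36.5 mm, at x=+60. Stop bar, 8 mm wide, 2.5 high, at x=-150. End wall, 72 mm high, at x=+180 to +192.
- lip (a point): Top of the lip at its middle (36.5 mm above the counter; rack x=+60 mm). Beyond it, a 2.5 mm step down, is the pocket: its floor starts 34 mm above the counter and falls at 0.035 rad along the rack's x, so the tin rests against the backstop. With the backstop home the tin's axis is at rack x=+107 to +127 mm, about 62 mm above the counter.
- tin: Closed metal tin with a paper band, 60 mm diameter, 80 mm long, 0.2 to 0.4 kg, lying across the ramp just uphill of the low stop bar. Origin mid-axis; y is the cylinder's axis, along the rack's y. Left on the ramp it rolls back; over 0.35 m/s it is running away. Pushing it up the wedge takes 1 to 5 N (the blade's friction hinders it). Pushed by the scraper with more than 15 N it dents.
- backstop: Black plate in the pocket, 10 mm thick, 76 wide, 46 high. Origin: its face to the tin, mid-width, 34 mm above the counter; axes as the rack's. Starts at rack x=105 to 137 mm. Slides at 1.5 to 2 N, stays where left, up to a hidden solid stop that is set anew each time, 20 to 32 mm on (x=137 to 157): home is known by feel, the push then rises steeply. Snug is a steady 4.5 N on it.
- scraper: Bench scraper standing in its stand, handle up: a steel blade 4 mm thick, 80 mm wide, 62 mm high, under a dark wooden handle 24 mm thick, 100 mm long, 35 mm high (58 to 93 mm above the blade's lower edge); 0.14 kg. Origin at the middle of the blade's lower edge; x is the blade's normal (the thin way, to grasp across), y along the blade, z up. It is the same both ways round.
- stand: Fixed wooden stand, 60 x 106 x 40 mm, with one slot open at the top: 8 mm wide (along its x), 86 mm long (along its y), its floor 5 mm above the counter. Origin at the middle of its underside. The scraper's blade stands in the slot, its lower edge on the slot's floor; it is back when it is upright there (within about 12 degrees).
- dish: White round dish of truffles, 110 mm across, 64 mm high; a bystander. Origin under its centre.
- spare_tin: Another such tin, standing upright, 80 mm high; a bystander. Origin under its centre.
- spare_tin2: A third such tin, standing upright, 80 mm high; a bystander. Origin under its centre.
- jar: Amber jar with a metal cap, 72 mm across, 100 mm high; a bystander. Origin under its centre.
- gift_box: Small card gift box, 50 x 90 x 40 mm; a bystander. Origin under its centre.
- truffle_box: Open card box of truffles, 100 x 75 x 30 mm; a bystander. Origin under its centre.

How it is judged:
By the outcome, as a careful person would: the job done as asked, in the order asked, and still so for the second after the job is handed in, with the robot touching nothing.
It also fails if it takes over 72 s, if anything falls off the work surface, if the arm or the gripper's body presses on something with over 40 N, if the wrist force passes 120 N, or if a joint passes its speed limit or range.

### The arm

A 6-joint arm with a two-finger parallel gripper is mounted at the origin on the work surface. World frame = base frame: x ahead of the robot, y to its left, z up, the work surface at z = 0. Lengths are in mm, angles in rad, forces in N, time in s.
With the tool pointing down it reaches from about 375 to 925 mm from the base axis. Payload 5.7 kg.
Tool frame: the origin (TCP) lies on the centre line of the jaws, within the pads' length; the fingertips stand 22 mm ahead of it and the grasp point (between the pads) lies 3 mm ahead of it; z points along the fingers, y is the line along which they close (so a half turn about z gives the same grasp; the last joint's range is limited). The gripper opens to 88 mm and grips with 3 to 60 N. Pads are 20 mm wide; open, the fingers measure 115 mm over their backs; the gripper's body (75 mm by 178 mm) begins 61 mm behind the grasp point.
Start: joints at [1.099, 0.359, 1.51, -0, 1.272, -0.115], TCP at [209.558, 562.183, 244.623] pointing down, gripper open.
Joint ranges: [-2.97, 2.97], [-1.01, 2.36], [0.21, 2.38], [-0.96, 4.11], [0.2, 2.71], [-2.98, 2.98]. Speed limits (rad/s): [2.39, 2.39, 3.14, 3.14, 3.14, 3.14].

### API

Orientations are given as a 3x3 rotation matrix whose columns are the frame's x, y, z axes.
In Python, from workcell import manip gives the robot as it stands.
- The arm moves only by the tool send_rows, never from a script. Its argument "rows" is a list of rows, each an object with "slide": the shift along the world's x, y, z in m, a list of three; "rotation": the turn, a rotation vector about the world's x, y, z in units of 8 degrees (1.0 is 8 degrees), a list of three. In form: [{"slide": [dx, dy, dz], "rotation": [rx, ry, rz]}, ...]. A call has 1 to 12 rows; each row is the pose to reach, as a shift and turn from the pose commanded when the call began; what a row does not reach only later rows make up. A row lasts 1/10 s, in which the tool goes at most 50 mm and 8.59 degrees, less where a joint would pass 70% of its speed; a pose out of reach is approached as far as the arm can. A call with a gripper value outside its range is refused whole. "gripper" is the closure, from 0 (fully open) to 1 (shut), set as the call begins (left out, the last holds). The fingers move at their own pace and stop on an object; the grip force is fixed at half the most. Time passes only in rows, so rows that repeat a pose let the fingers close. It gives the time, the measured TCP pose, the force, the opening and the grip force at its end, in the units of the state.
- manip.observe(): the state, without advancing time (a new reading comes with each control period).
- manip.camera(name): name is "scene" or "top" or "wrist"; returns the picture (384x512x3 uint8, red, green, blue); there is no depth.
- manip.camera_info(name): a dict with "K" (3x3 intrinsics, pixels), "pose" (4x4, takes a point from camera to world coordinates). Camera axes: x right, y down, z forward; pixel columns grow to the right and rows downward; lengths in mm; the calibration is good to about 2 mm. A picture is of the moment at which its call begins: read the wrist's pose just before it. camera_info takes no time and is no camera call; for the wrist camera it gives the pose at the moment of the call.
- manip.sign_off(): hands the job in; it is judged then, once.
Trained networks look in the newest picture that a camera, given by its name, has taken for a name from the list of things; names that differ only in an ending like _2 or _b are one class to them, and where a whole thing is asked for, a point or a joint stands for the part that bears it (a point fixed in the world has none). Each returns a list of dicts, best first, with "confidence" (0 to 1); they miss things now and then, are a little off and sometimes report something else, mostly with a low value. They report only what shows in the picture. A call takes as long as a camera call.
- manip.look_for(camera, thing): "bbox" ([centre column, centre row, width, height] as shares, 0 to 1, of the picture: columns of its width, rows of its height, round what is visible of it).
- manip.masks_of(camera, thing): "region" (384x512 bool, what is visible of it) and "bbox" ([centre column, centre row, width, height] as shares, 0 to 1, of the picture: columns of its width, rows of its height, round what is visible of it).
- manip.pinpoint(camera, thing): "location" ([column, row] as shares, 0 to 1, of the picture: columns of its width, rows of its height: a listed point, or the origin of a listed thing).
The state is a dict: "clock": time; "q": joint angles; "joint_velocities": joint speeds; "tau": joint torques, N m; "eef_pos": TCP position; "tool_rot": TCP orientation; "wrist_force": force on the tool from outside, world axes, zero at the start; "moment": the same for the moment, N m; "finger_gap": finger opening in mm; "gripper_force": force on a finger pad.
Only numpy, scipy, OpenCV 4.12 (cv2) and the standard library are available. Lean on these libraries where they do the work, as an engineer would, in place of code of your own. Each camera call takes 0.05 s, during which the arm holds its last target. There are 200 camera calls.

## Working session

There is one attempt and no reset: what is moved stays moved. The work goes in short steps, Python scripts to look and compute and a tool call to move; the robot and the scene stay as the last step left them, time stands still between calls to the robot, and variables do not carry over. Pictures are saved under pics/ and viewed, at most 10 in all, crops included, and the job is handed in when it is done.

Besides the shell and the picture viewer there is one more tool, called after "Request:" as name([rows], argument=value, ...), one row to a line, values as JSON. send_rows: Moves the arm, as the interface text tells. Its arguments: {"type":"object","properties":{"rows":{"type":"array","items":{"type":"object","properties":{"slide":{"type":"array","items":{"type":"number"}},"rotation":{"type":"array","items":{"type":"number"}}}}},"gripper":{"type":"number"}},"required":["rows"]}

```bash
mkdir -p pics
cat > h.py <<'E'
import numpy as np, cv2
from workcell import manip
def snap(cam,name=None):
    im=manip.camera(cam)
    if name: cv2.imwrite('pics/'+name,im[:,:,::-1])
    return im
def ray(cam,px):
    i=manip.camera_info(cam);K=np.array(i['K']);P=np.array(i['pose'])
    d=P[:3,:3]@np.linalg.solve(K,[px[0],px[1],1]);return P[:3,3],d
def onz(cam,px,z):
    o,d=ray(cam,px);return o+d*(z-o[2])/d[2]
def proj(cam,p):
    i=manip.camera_info(cam);K=np.array(i['K']);P=np.array(i['pose'])
    c=P[:3,:3].T@(np.array(p)-P[:3,3]);u=K@c;return u[:2]/u[2]
E
python3 - <<'E'
from h import *
a=snap('top');b=snap('scene')
cv2.imwrite('pics/a.png',np.hstack([a,b])[:,:,::-1][:, :, :])
im=cv2.resize(cv2.imread('pics/a.png'),(800,300));cv2.imwrite('pics/a2.png',im)
cv2.imwrite('pics/top.png',cv2.resize(a,(800,600),interpolation=cv2.INTER_CUBIC)[:,:,::-1])
Z=dict(rack=0,lip=36.5,tin=55,backstop=34,scraper=5,stand=0,dish=0,spare_tin=0,jar=0,gift_box=0,truffle_box=0)
for cam in ['top','scene']:
  for t,z in Z.items():
    for r in manip.pinpoint(cam,t)[:3]:
      px=np.array(r['location'])*[512,384]
      print(cam,t,round(r['confidence'],2),px.round(1),onz(cam,px,z).round(0))
s=manip.observe();print(s['clock'],s['eef_pos'],s['tool_rot'],s['wrist_force'])
print(manip.camera_info('top'))
E
```

```text
top rack 0.92 [248.9 206.1] [567.  21.   0.]
top lip 0.68 [224.5 210.5] [555.  79.  36.]
top lip 0.67 [132.2 144.3] [712. 301.  36.]
top tin 0.65 [305.2 197.5] [ 586. -110.   55.]
top backstop 0.8 [201.6 212.4] [550. 133.  34.]
top scraper 0.75 [110.8 259.5] [436. 354.   5.]
top scraper 0.25 [111.2 262.1] [430. 353.   5.]
top stand 0.88 [111.3 260.4] [434. 355.   0.]
top stand 0.2 [249.  204.2] [572.  21.   0.]
top dish 0.68 [401.1 227.7] [ 517. -351.    0.]
top spare_tin 0.61 [292.5 125.7] [769. -86.   0.]
top spare_tin 0.58 [227.3 125.6] [768.  76.   0.]
top jar 0.62 [135.4 146.3] [714. 304.   0.]
top jar 0.57 [397.6 229. ] [ 513. -343.    0.]
top gift_box 0.56 [286.9 274.1] [403. -72.   0.]
top truffle_box 0.86 [386.4 156.4] [ 693. -319.    0.]
top truffle_box 0.3 [132.9 142.2] [725. 310.   0.]
scene rack 0.57 [265.9 191.6] [569.  17.   0.]
scene rack 0.49 [275.3 268.3] [776. -92.   0.]
scene lip 0.74 [282.5 171.8] [559.  81.  36.]
scene tin 0.73 [230.1 213.4] [ 599. -117.   55.]
scene backstop 0.81 [298.  162.4] [556. 137.  34.]
scene scraper 0.71 [328.1 107.4] [425. 349.   5.]
s
[... 401 characters left out ...]
-9.37012291e-01  3.49296377e-01 -8.07650342e-05]
 [ 3.49296383e-01  9.37012289e-01 -8.30609931e-05]
 [ 4.66649256e-05 -1.06040106e-04 -9.99999993e-01]] [ 0.91033969 -0.35284075 -0.13833979]
{'K': array([[421.31188779,   0.        , 252.41119695],
       [  0.        , 421.31188779, 193.41038406],
       [  0.        ,   0.        ,   1.        ]]), 'pose': array([[ 5.18685930e-03, -9.97102029e-01,  7.58988828e-02,
         5.20068576e+02],
       [-9.99983950e-01, -5.34489478e-03, -1.87920252e-03,
         1.48178964e+01],
       [ 2.27942819e-03, -7.58879175e-02, -9.97113749e-01,
         1.03369738e+03],
       [ 0.00000000e+00,  0.00000000e+00,  0.00000000e+00,
         1.00000000e+00]])}
```

View pics/top.png

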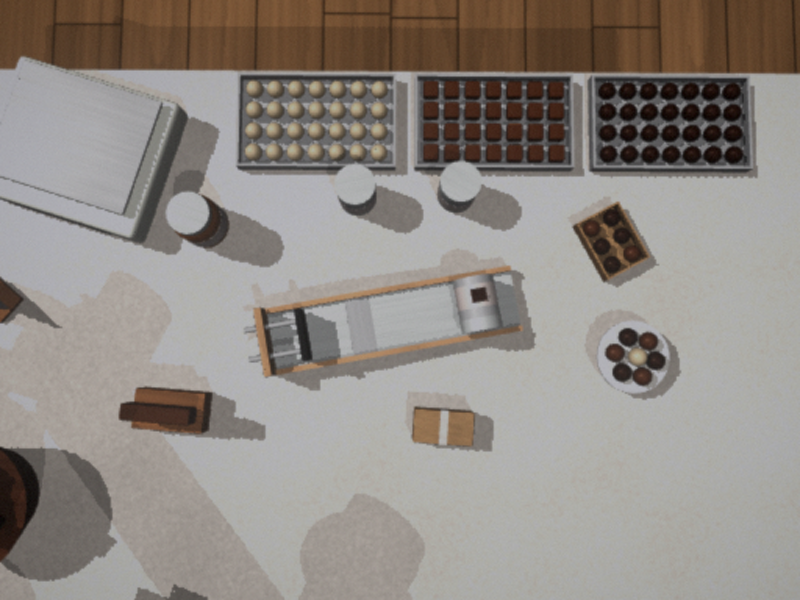

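View pics/a2.png

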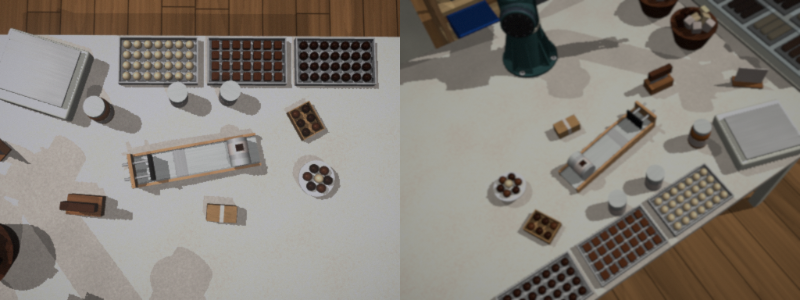

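The top view shows the rack in the centre, with its uphill end on the image's left (world +y). The tin is at about (478,303) at 800 px scale, the backstop at (303,335) and the scraper in its stand at (165,411). I'm going above the stand first.

Request:
send_rows([
  {"slide":[0.223,-0.208,0],"rotation":[0,0,-9.1]},
  {"slide":[0.223,-0.208,0],"rotation":[0,0,-9.1]},
  {"slide":[0.223,-0.208,0],"rotation":[0,0,-9.1]},
  {"slide":[0.223,-0.208,0],"rotation":[0,0,-9.1]},
  {"slide":[0.223,-0.208,0],"rotation":[0,0,-9.1]},
  {"slide":[0.223,-0.208,0],"rotation":[0,0,-9.1]},
  {"slide":[0.223,-0.208,0],"rotation":[0,0,-9.1]},
  {"slide":[0.223,-0.208,0],"rotation":[0,0,-9.1]},
  {"slide":[0.223,-0.208,0],"rotation":[0,0,-9.1]},
  {"slide":[0.223,-0.208,0],"rotation":[0,0,-9.1]},
  {"slide":[0.223,-0.208,0],"rotation":[0,0,-9.1]},
], gripper=0)

```text
clock: 2.3
eef_pos: [432.5, 354.2, 244.6]
tool_rot: [[0.054, 0.999, -0.0], [0.999, -0.054, 0.0], [0.0, -0.0, -1.0]]
wrist_force: [-0.1, 0.6, -0.9]
finger_gap: 88.0
gripper_force: 0.0
```

Run:
```python
from h import *
snap('top')
for t in ['rack','stand','backstop','tin']:
  for r in manip.masks_of('top',t)[:1]:
    m=r['region'];c=max(cv2.findContours(m.astype(np.uint8),0,1)[0],key=cv2.contourArea)
    print(t,r['confidence'],cv2.minAreaRect(c), [onz('top',p,40)[:2].round(0).tolist() for p in cv2.boxPoints(cv2.minAreaRect(c))])
im=snap('wrist');cv2.imwrite('pics/w1.png',im[:,:,::-1])
for t,z in [('scraper',5),('stand',0)]:
  for r in manip.pinpoint('wrist',t)[:2]:
    px=np.array(r['location'])*[512,384];print(t,r['confidence'],px,onz('wrist',px,z))
for t,z in [('scraper',98),('stand',40)]:
  for r in manip.masks_of('wrist',t)[:1]:
    m=r['region'];c=max(cv2.findContours(m.astype(np.uint8),0,1)[0],key=cv2.contourArea)
    print(t,r['confidence'],cv2.minAreaRect(c),[onz('wrist',p,z)[:2].round(1).tolist() for p in cv2.boxPoints(cv2.minAreaRect(c))])
print(manip.observe()['eef_pos'],manip.camera_info('wrist'))
```

```text
rack 0.95 ((243.87498474121094, 205.43463134765625), (44.38429641723633, 176.00723266601562), 80.11587524414062) [[582.0, 247.0], [656.0, -163.0], [552.0, -181.0], [479.0, 227.0]]
stand 0.78 ((109.78507232666016, 262.0135803222656), (50.371498107910156, 28.58665657043457), 2.7263107299804688) [[403.0, 404.0], [469.0, 403.0], [464.0, 286.0], [398.0, 287.0]]
backstop 0.64 ((184.62466430664062, 214.4342498779297), (33.55147171020508, 25.96182632446289), 83.9909896850586) [[581.0, 208.0], [588.0, 147.0], [509.0, 137.0], [503.0, 198.0]]
tin 0.58 ((305.1539001464844, 193.76922607421875), (34.90867233276367, 25.887331008911133), 78.69007110595703) [[630.0, -74.0], [642.0, -134.0], [561.0, -150.0], [549.0, -90.0]]
scraper 0.96 [253.3888 167.1168] [433.13197317 351.32213557   5.        ]
stand 0.65 [252.7232 168.6144] [432.11455762 348.31498799   0.        ]
scraper 0.78 ((251.24618530273438, 180.66061401367188), (25.51657485961914, 99.13856506347656), 1.3639276027679443) [[413.7, 305.0], [423.1, 406.1], [447.2, 404.2], [440.2, 302.9]]
stand 0.65 ((252.0, 169.5), (51.99999237060547, 88.99998474121094), 0.0) [[396.6, 301.7], [405.3, 408.6], [464.0, 405.3], [460.5, 298.1]]
[432.51603242 354.25649649 244.647408  ] {'K': array([[297.90625212,   0.        , 252.58965923],
       [  0.        , 297.90625212, 190.71286838],
       [  0.        ,   0.        ,   1.        ]]), 'pose': array([[ 9.98403995e-01, -5.38611063e-02, -1.69836466e-02,
         4.37058283e+02],
       [-5.64612287e-02, -9.58670554e-01, -2.78859997e-01,
         4.29648759e+02],
       [-1.26201397e-03,  2.79373852e-01, -9.60181575e-01,
         3.84166411e+02],
       [ 0.00000000e+00,  0.00000000e+00,  0.00000000e+00,
         1.00000000e+00]])}
```

View pics/w1.png

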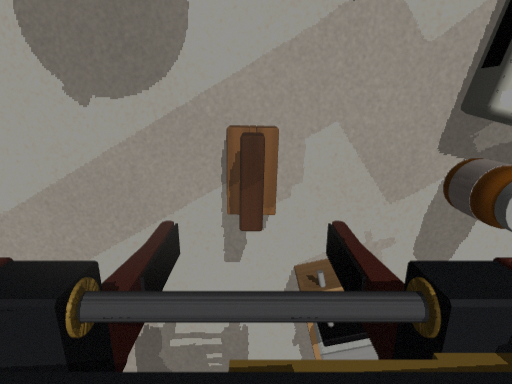

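The wrist view shows the handle at (252,181) px standing in its slot, between the fingers. The measured centre is about (432,353), so I'm going down and gripping.

Request:
send_rows([
  {"slide":[0,-0.001,-0.04],"rotation":[0,0,-0.1]},
  {"slide":[0,-0.001,-0.08],"rotation":[0,0,-0.1]},
  {"slide":[0,-0.001,-0.12],"rotation":[0,0,-0.1]},
  {"slide":[0,-0.001,-0.145],"rotation":[0,0,-0.1]},
  {"slide":[0,-0.001,-0.159],"rotation":[0,0,-0.1]},
  {"slide":[0,-0.001,-0.159],"rotation":[0,0,-0.1]},
])

```text
clock: 3.4
eef_pos: [431.1, 352.2, 83.5]
tool_rot: [[0.07, 0.998, -0.004], [0.998, -0.07, -0.002], [-0.003, -0.004, -1.0]]
wrist_force: [0.6, -0.2, 0.6]
finger_gap: 87.9
gripper_force: 0.0
```

Request:
send_rows([
  {"slide":[0,0,0],"rotation":[0,0,0]},
  {"slide":[0,0,0],"rotation":[0,0,0]},
  {"slide":[0,0,0],"rotation":[0,0,0]},
  {"slide":[0,0,0],"rotation":[0,0,0]},
  {"slide":[0,0,0],"rotation":[0,0,0]},
  {"slide":[0,0,0],"rotation":[0,0,0]},
  {"slide":[0,0,0],"rotation":[0,0,0]},
  {"slide":[0,0,0],"rotation":[0,0,0]},
  {"slide":[0,0,0],"rotation":[0,0,0]},
], gripper=1)

```text
clock: 4.3
eef_pos: [432.5, 353.2, 85.6]
tool_rot: [[0.07, 0.998, -0.0], [0.998, -0.07, -0.0], [-0.0, -0.0, -1.0]]
wrist_force: [-0.2, 0.5, 1.0]
finger_gap: 23.7
gripper_force: 30.0
```

Request:
send_rows([
  {"slide":[0,0,0.02],"rotation":[0,0,0]},
  {"slide":[0,0,0.05],"rotation":[0,0,0]},
  {"slide":[0,0,0.09],"rotation":[0,0,0]},
  {"slide":[0,0,0.13],"rotation":[0,0,0]},
  {"slide":[0,0,0.13],"rotation":[0,0,0]},
])

```text
clock: 4.8
eef_pos: [435.5, 355.1, 221.0]
tool_rot: [[0.07, 0.997, 0.008], [0.997, -0.07, 0.005], [0.006, 0.008, -1.0]]
wrist_force: [1.0, 0.7, -0.6]
finger_gap: 23.7
gripper_force: 30.0
```

Run:
```python
from h import *
print(manip.observe()['eef_pos'])
s=512/800
for n,px,z in [('lowfront',(520,330),28.5),('lowback',(510,268),28.5),('hiwall_front',(268,375),72),('hiwall_back',(257,310),72)]:
    print(n,onz('top',(px[0]*s,px[1]*s),z)[:2].round(1))
a=np.deg2rad(99.8);R=np.array([[np.cos(a),-np.sin(a)],[np.sin(a),np.cos(a)]])
for yaw in (98.5,99.8):
  a=np.deg2rad(yaw);R=np.array([[np.cos(a),-np.sin(a)],[np.sin(a),np.cos(a)]])
  for n,p in dict(lip=(557,80),back=(552,135),tin=(590,-113),tint=(586,-110)).items(): print(yaw,n,(R.T@(np.array(p)-[567,20])).round(1))
c=cv2.imread('pics/top.png')[240:400,230:560]
cv2.imwrite('pics/rackcrop.png',cv2.resize(c,None,fx=2.4,fy=2.4,interpolation=cv2.INTER_CUBIC))
```

```text
[435.54204399 355.14513517 220.95256314]
lowfront [ 555.  -179.1]
lowback [ 650.3 -164.6]
hiwall_front [486.3 196. ]
hiwall_back [580.8 214. ]
98.5 lip [60.8  1. ]
98.5 back [116.   -2.2]
98.5 tin [-134.9   -3.1]
98.5 tint [-131.4    0.4]
99.8 lip [60.8 -0.4]
99.8 back [115.9  -4.8]
99.8 tin [-135.   -0.]
99.8 tint [-131.3    3.4]
```

View pics/rackcrop.png

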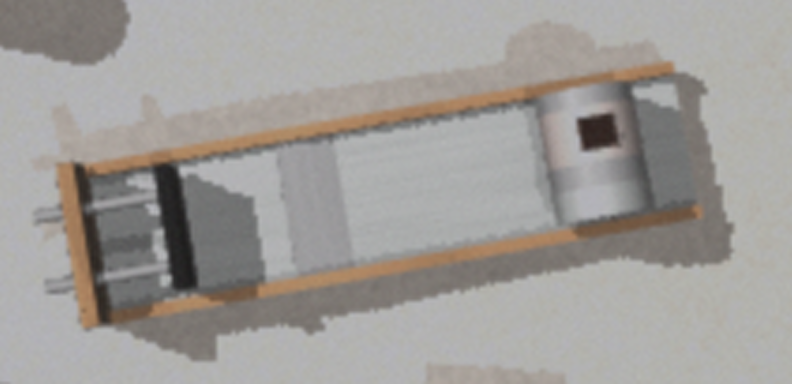

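The crop shows both walls and the lip plate (about 285–350 px). The rack origin comes out at about (567,20.5) with a yaw of about 99.8°. Next I carry the scraper over to the low end.

Request:
send_rows([
  {"slide":[0.166,-0.518,0],"rotation":[0,0,-9.5]},
  {"slide":[0.166,-0.518,0],"rotation":[0,0,-9.5]},
  {"slide":[0.166,-0.518,0],"rotation":[0,0,-9.5]},
  {"slide":[0.166,-0.518,0],"rotation":[0,0,-9.5]},
  {"slide":[0.166,-0.518,0],"rotation":[0,0,-9.5]},
  {"slide":[0.166,-0.518,0],"rotation":[0,0,-9.5]},
  {"slide":[0.166,-0.518,0],"rotation":[0,0,-9.5]},
  {"slide":[0.166,-0.518,0],"rotation":[0,0,-9.5]},
  {"slide":[0.166,-0.518,0],"rotation":[0,0,-9.5]},
  {"slide":[0.166,-0.518,0],"rotation":[0,0,-9.5]},
  {"slide":[0.166,-0.518,0],"rotation":[0,0,-9.5]},
  {"slide":[0.166,-0.518,0],"rotation":[0,0,-9.5]},
])

```text
clock: 6.0
eef_pos: [599.9, -170.5, 214.2]
tool_rot: [[0.986, 0.168, 0.001], [0.168, -0.986, -0.002], [0.0, 0.002, -1.0]]
wrist_force: [-0.2, 0.6, -0.3]
finger_gap: 23.9
gripper_force: 30.0
```

Request:
send_rows([
  {"slide":[0,0,0],"rotation":[0,0,0]},
  {"slide":[0,0,0],"rotation":[0,0,0]},
])

```text
clock: 6.2
eef_pos: [597.4, -163.5, 214.5]
tool_rot: [[0.985, 0.173, -0.002], [0.173, -0.985, 0.002], [-0.002, -0.002, -1.0]]
wrist_force: [0.5, -0.6, -1.1]
finger_gap: 24.0
gripper_force: 30.0
```

Run:
```python
from h import *
s=manip.observe();print(s['eef_pos'],s['tool_rot'],s['wrist_force'])
im=snap('wrist','w2.png')
a=np.deg2rad(99.8)
for t,z in [('tin',55),('scraper',135),('lip',36.5),('backstop',34)]:
  for r in manip.pinpoint('wrist',t)[:2]:
    px=np.array(r['location'])*[512,384];p=onz('wrist',px,z);d=p[:2]-[567,20.5]
    print(t,round(r['confidence'],2),px,p.round(1),'rack',(d@[np.cos(a),np.sin(a)]).round(1),(d@[-np.sin(a),np.cos(a)]).round(1))
```

```text
[ 597.43139612 -163.506964    214.50408274] [[ 0.984875    0.17325034 -0.00235835]
 [ 0.1732543  -0.98487583  0.00159423]
 [-0.00204648 -0.00197871 -0.99999595]] [ 0.46649388 -0.5883537  -1.09803134]
tin 0.78 [199.2192 176.2176] [ 592.8 -108.9   55. ] rack -131.9 -3.4
scraper 0.74 [253.5936 207.2064] [ 597.2 -165.1  135. ] rack -188.0 1.8
lip 0.59 [ 18.9952 169.8816] [561.   88.1  36.5] rack 67.6 -5.6
```

View pics/w2.png

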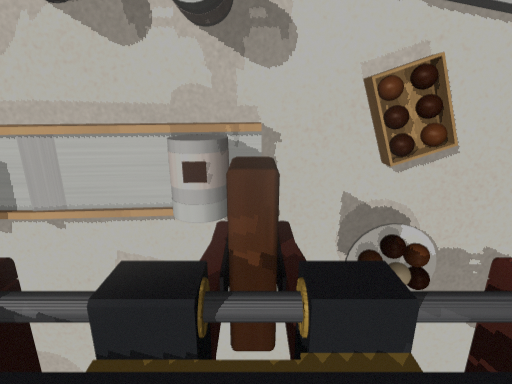

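The wrist view shows the rack walls level in the image, so the blade is aligned. The tin is at (199,176) px and the blade sits behind it. Descending behind the tin.

Request:
send_rows([
  {"slide":[0.002,0,-0.03],"rotation":[0,0,0]},
  {"slide":[0.002,0,-0.06],"rotation":[0,0,0]},
  {"slide":[0.002,0,-0.085],"rotation":[0,0,0]},
  {"slide":[0.002,0,-0.1],"rotation":[0,0,0]},
  {"slide":[0.002,0,-0.1],"rotation":[0,0,0]},
  {"slide":[0.002,0,-0.1],"rotation":[0,0,0]},
])

```text
clock: 7.05
eef_pos: [600.7, -164.4, 116.0]
tool_rot: [[0.985, 0.174, 0.0], [0.174, -0.985, 0.0], [0.0, -0.0, -1.0]]
wrist_force: [1.1, 0.4, -1.6]
finger_gap: 24.1
gripper_force: 30.0
```

Request:
send_rows([
  {"slide":[-0.001,0.006,0],"rotation":[0,0,0]},
  {"slide":[-0.002,0.012,0],"rotation":[0,0,0]},
  {"slide":[-0.003,0.015,0],"rotation":[0,0,0]},
  {"slide":[-0.003,0.018,0.001],"rotation":[0,0,0]},
  {"slide":[-0.004,0.021,0.001],"rotation":[0,0,0]},
  {"slide":[-0.004,0.024,0.001],"rotation":[0,0,0]},
  {"slide":[-0.005,0.027,0.001],"rotation":[0,0,0]},
])

```text
clock: 7.75
eef_pos: [595.8, -137.9, 116.8]
tool_rot: [[0.985, 0.173, 0.001], [0.173, -0.985, -0.0], [0.0, 0.001, -1.0]]
wrist_force: [0.7, -1.1, -1.2]
finger_gap: 24.0
gripper_force: 30.0
```

Run:
```python
from h import *
s=manip.observe();print(s['clock'],s['eef_pos'],s['wrist_force'],s['moment'])
snap('scene')
print(manip.pinpoint('scene','tin')[:1])
a=np.deg2rad(99.8)
r=manip.pinpoint('scene','tin')[0];px=np.array(r['location'])*[512,384];p=onz('scene',px,55);print(p,(p[:2]-[567,20.5])@[np.cos(a),np.sin(a)])
snap('wrist','w3.png')
```

```text
7.75 [ 595.82971968 -137.90246894  116.76446185] [ 0.71929017 -1.07010223 -1.20948501] [-0.13104057  0.10844908  0.05280498]
[{'location': [0.457, 0.5471], 'confidence': 0.69}]
[ 595.95953085 -103.16350504   55.        ] -126.78818185970037
```

View pics/w3.png

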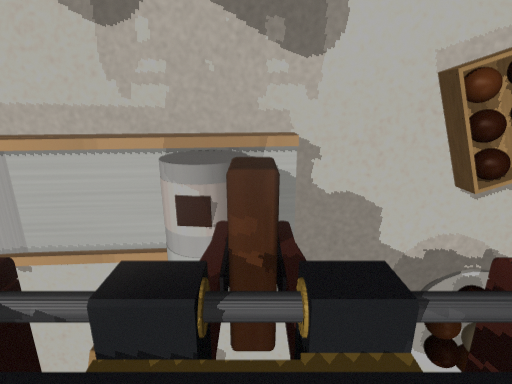

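Request:
send_rows([
  {"slide":[-0.0005,0.003,0],"rotation":[0,0,0]},
  {"slide":[-0.001,0.006,0],"rotation":[0,0,0]},
  {"slide":[-0.0015,0.01,0.0005],"rotation":[0,0,0]},
  {"slide":[-0.0025,0.015,0.0008],"rotation":[0,0,0]},
  {"slide":[-0.0035,0.02,0.001],"rotation":[0,0,0]},
  {"slide":[-0.0043,0.025,0.0013],"rotation":[0,0,0]},
  {"slide":[-0.0052,0.03,0.0016],"rotation":[0,0,0]},
  {"slide":[-0.006,0.035,0.0018],"rotation":[0,0,0]},
  {"slide":[-0.0069,0.04,0.0021],"rotation":[0,0,0]},
  {"slide":[-0.0078,0.045,0.0023],"rotation":[0,0,0]},
  {"slide":[-0.0086,0.05,0.0026],"rotation":[0,0,0]},
  {"slide":[-0.0095,0.055,0.0028],"rotation":[0,0,0]},
])

```text
clock: 9.15
eef_pos: [586.0, -82.4, 119.5]
tool_rot: [[0.985, 0.173, 0.0], [0.173, -0.985, 0.0], [0.0, -0.0, -1.0]]
wrist_force: [0.6, -0.2, -1.1]
finger_gap: 23.6
gripper_force: 30.0
```

```bash
cat >> h.py <<'E'
def chk(things=('tin','backstop'),cams=('top','scene')):
    s=manip.observe();a=np.deg2rad(99.8);u=np.array([np.cos(a),np.sin(a)]);o=np.array([567,20.5])
    print('t',s['clock'],'tcp rack',((s['eef_pos'][:2]-o)@u).round(1),((s['eef_pos'][:2]-o)@[-u[1],u[0]]).round(1),'z',round(s['eef_pos'][2],1),'Frack',(s['wrist_force'][:2]@u).round(2),s['wrist_force'].round(2),'gap',s['finger_gap'])
    for c in cams:
        manip.camera(c)
        for t in things:
            for r in manip.pinpoint(c,t)[:1]:
                p=onz(c,np.array(r['location'])*[512,384],dict(tin=58,backstop=34,scraper=40)[t]);d=p[:2]-o
                print(c,t,round(r['confidence'],2),(d@u).round(1),(d@[-u[1],u[0]]).round(1))
E
python3 -c "
from h import *
chk()"
```

```text
t 9.15 tcp rack -104.7 -1.2 z 119.5 Frack -0.32 [ 0.64 -0.21 -1.11] gap 23.591968376354988
top tin 0.55 -75.6 -2.1
top backstop 0.9 123.0 -11.5
scene tin 0.6 -64.2 -1.7
scene backstop 0.88 110.5 -11.1
```

Request:
send_rows([
  {"slide":[-0.0007,0.004,0.0002],"rotation":[0,0,0]},
  {"slide":[-0.0015,0.009,0.0005],"rotation":[0,0,0]},
  {"slide":[-0.0025,0.015,0.0008],"rotation":[0,0,0]},
  {"slide":[-0.0036,0.021,0.0011],"rotation":[0,0,0]},
  {"slide":[-0.0047,0.027,0.0014],"rotation":[0,0,0]},
  {"slide":[-0.0057,0.033,0.0017],"rotation":[0,0,0]},
  {"slide":[-0.0067,0.039,0.002],"rotation":[0,0,0]},
  {"slide":[-0.0078,0.045,0.0023],"rotation":[0,0,0]},
  {"slide":[-0.0088,0.051,0.0027],"rotation":[0,0,0]},
  {"slide":[-0.0098,0.057,0.003],"rotation":[0,0,0]},
  {"slide":[-0.0109,0.063,0.0033],"rotation":[0,0,0]},
  {"slide":[-0.0116,0.067,0.0035],"rotation":[0,0,0]},
])

```text
clock: 10.65
eef_pos: [574.2, -15.0, 122.9]
tool_rot: [[0.985, 0.173, -0.0], [0.173, -0.985, 0.001], [-0.0, -0.001, -1.0]]
wrist_force: [0.1, 0.2, -1.4]
finger_gap: 23.7
gripper_force: 30.0
```

```bash
python3 -c "
from h import *
chk()"
```

```text
t 10.65 tcp rack -36.2 -1.0 z 122.9 Frack 0.23 [ 0.1   0.25 -1.4 ] gap 23.658150013459057
top tin 0.69 -5.7 -0.4
top backstop 0.9 123.3 -7.0
scene tin 0.81 -0.8 4.3
scene backstop 0.92 116.7 -9.4
```

Request:
send_rows([
  {"slide":[-0.0007,0.004,0.0002],"rotation":[0,0,0]},
  {"slide":[-0.0015,0.009,0.0006],"rotation":[0,0,0]},
  {"slide":[-0.0024,0.014,0.0012],"rotation":[0,0,0]},
  {"slide":[-0.0033,0.019,0.0018],"rotation":[0,0,0]},
  {"slide":[-0.004,0.023,0.0022],"rotation":[0,0,0]},
  {"slide":[-0.0047,0.027,0.0026],"rotation":[0,0,0]},
  {"slide":[-0.0054,0.031,0.003],"rotation":[0,0,0]},
  {"slide":[-0.0061,0.035,0.0034],"rotation":[0,0,0]},
  {"slide":[-0.0067,0.039,0.0038],"rotation":[0,0,0]},
  {"slide":[-0.0074,0.043,0.0042],"rotation":[0,0,0]},
  {"slide":[-0.0081,0.047,0.0046],"rotation":[0,0,0]},
  {"slide":[-0.0088,0.051,0.005],"rotation":[0,0,0]},
])

```text
clock: 12.15
eef_pos: [565.5, 35.6, 127.9]
tool_rot: [[0.985, 0.173, -0.0], [0.173, -0.985, 0.0], [-0.0, -0.0, -1.0]]
wrist_force: [-0.0, -1.0, -0.8]
finger_gap: 23.8
gripper_force: 30.0
```

```bash
python3 -c "
from h import *
chk()"
```

```text
t 12.15 tcp rack 15.1 -1.1 z 127.9 Frack -1.0 [-0.01 -1.02 -0.8 ] gap 23.781754951742577
scene tin 0.67 48.5 -2.0
scene backstop 0.7 123.5 -10.7
```

Request:
send_rows([
  {"slide":[-0.0003,0.002,0.0],"rotation":[0,0,0]},
  {"slide":[-0.0007,0.004,0.0],"rotation":[0,0,0]},
  {"slide":[-0.001,0.006,0.0],"rotation":[0,0,0]},
  {"slide":[-0.0014,0.008,0.0],"rotation":[0,0,0]},
  {"slide":[-0.0017,0.01,0.0],"rotation":[0,0,0]},
  {"slide":[-0.002,0.0115,0.0],"rotation":[0,0,0]},
  {"slide":[-0.0022,0.013,0.0],"rotation":[0,0,0]},
  {"slide":[-0.0025,0.0145,0.0],"rotation":[0,0,0]},
  {"slide":[-0.0028,0.016,0.0],"rotation":[0,0,0]},
  {"slide":[-0.003,0.0175,0.0],"rotation":[0,0,0]},
  {"slide":[-0.0033,0.019,0.0],"rotation":[0,0,0]},
  {"slide":[-0.0036,0.021,0.0],"rotation":[0,0,0]},
])

```text
clock: 13.65
eef_pos: [561.9, 56.4, 127.8]
tool_rot: [[0.985, 0.173, -0.0], [0.173, -0.985, 0.0], [-0.0, -0.0, -1.0]]
wrist_force: [-0.2, 0.4, -2.3]
finger_gap: 23.6
gripper_force: 30.0
```

```bash
python3 -c "
from h import *
chk()"
```

```text
t 13.65 tcp rack 36.3 -1.1 z 127.8 Frack 0.42 [-0.18  0.39 -2.28] gap 23.550529523634538
scene tin 0.58 91.4 -0.9
scene backstop 0.44 117.5 -7.8
```

Request:
send_rows([
  {"slide":[-0.0007,0.004,0.0],"rotation":[0,0,0]},
  {"slide":[-0.0014,0.008,0.0],"rotation":[0,0,0]},
  {"slide":[-0.002,0.012,0.0],"rotation":[0,0,0]},
  {"slide":[-0.0026,0.015,0.0],"rotation":[0,0,0]},
  {"slide":[-0.0031,0.018,0.0],"rotation":[0,0,0]},
  {"slide":[-0.0034,0.02,0.0],"rotation":[0,0,0]},
  {"slide":[-0.0038,0.022,0.0],"rotation":[0,0,0]},
  {"slide":[-0.0041,0.024,0.0],"rotation":[0,0,0]},
  {"slide":[-0.0045,0.026,0.0],"rotation":[0,0,0]},
  {"slide":[-0.0048,0.028,0.0],"rotation":[0,0,0]},
  {"slide":[-0.0052,0.03,0.0],"rotation":[0,0,0]},
  {"slide":[-0.0055,0.032,0.0],"rotation":[0,0,0]},
])

```text
clock: 15.15
eef_pos: [556.7, 87.3, 128.1]
tool_rot: [[0.985, 0.174, 0.0], [0.174, -0.985, -0.002], [-0.0, 0.002, -1.0]]
wrist_force: [0.7, -5.7, 2.0]
finger_gap: 24.2
gripper_force: 30.0
```

```bash
python3 -c "
from h import *
chk()"
```

```text
t 15.15 tcp rack 67.6 -1.3 z 128.1 Frack -5.73 [ 0.67 -5.7   1.95] gap 24.21380092522849
top backstop 0.66 -344.6 -61.6
scene tin 0.72 95.7 1.8
scene backstop 0.72 118.5 -6.0
```

Request:
send_rows([
  {"slide":[-0.0001,0.001,0.0],"rotation":[0,0,0]},
  {"slide":[-0.0003,0.002,0.0],"rotation":[0,0,0]},
  {"slide":[-0.0005,0.003,0.0],"rotation":[0,0,0]},
  {"slide":[-0.0007,0.004,0.0],"rotation":[0,0,0]},
])

```text
clock: 15.85
eef_pos: [556.0, 92.3, 128.0]
tool_rot: [[0.985, 0.173, 0.0], [0.173, -0.985, 0.0], [0.0, -0.0, -1.0]]
wrist_force: [0.7, -3.9, 1.1]
finger_gap: 23.9
gripper_force: 30.0
```

Request:
send_rows([
  {"slide":[-0.0001,0.001,0.0],"rotation":[0,0,0]},
  {"slide":[-0.0003,0.002,0.0],"rotation":[0,0,0]},
  {"slide":[-0.0005,0.003,0.0],"rotation":[0,0,0]},
  {"slide":[-0.0007,0.004,0.0],"rotation":[0,0,0]},
])

```text
clock: 16.25
eef_pos: [555.2, 96.3, 127.9]
tool_rot: [[0.985, 0.173, 0.0], [0.173, -0.985, 0.0], [0.0, -0.0, -1.0]]
wrist_force: [0.5, -4.3, 0.1]
finger_gap: 23.6
gripper_force: 30.0
```

```bash
python3 -c "
from h import *
chk()"
```

```text
t 16.25 tcp rack 76.7 -1.3 z 127.9 Frack -4.28 [ 0.49 -4.26  0.07] gap 23.627050110648387
scene tin 0.6 109.5 2.1
scene backstop 0.75 131.9 -1.0
```

Request:
send_rows([
  {"slide":[-0.0001,0.0007,0.0],"rotation":[0,0,0]},
  {"slide":[-0.0002,0.0014,0.0],"rotation":[0,0,0]},
  {"slide":[-0.0003,0.002,0.0],"rotation":[0,0,0]},
])

```text
clock: 16.85
eef_pos: [554.9, 98.1, 127.9]
tool_rot: [[0.985, 0.173, 0.0], [0.173, -0.985, -0.0], [0.0, 0.0, -1.0]]
wrist_force: [1.0, -3.6, 0.5]
finger_gap: 24.1
gripper_force: 30.0
```

Request:
send_rows([
  {"slide":[-0.0001,0.0007,0.0],"rotation":[0,0,0]},
  {"slide":[-0.0002,0.0014,0.0],"rotation":[0,0,0]},
  {"slide":[-0.0003,0.002,0.0],"rotation":[0,0,0]},
])

```text
clock: 17.15
eef_pos: [554.5, 100.3, 127.9]
tool_rot: [[0.985, 0.173, -0.0], [0.173, -0.985, 0.0], [-0.0, -0.0, -1.0]]
wrist_force: [2.1, -4.0, 0.7]
finger_gap: 23.8
gripper_force: 30.0
```

Request:
send_rows([
  {"slide":[-0.0001,0.0007,0.0],"rotation":[0,0,0]},
  {"slide":[-0.0002,0.0014,0.0],"rotation":[0,0,0]},
  {"slide":[-0.0003,0.002,0.0],"rotation":[0,0,0]},
])

```text
clock: 17.45
eef_pos: [554.1, 102.3, 127.9]
tool_rot: [[0.985, 0.173, -0.0], [0.173, -0.985, 0.0], [-0.0, -0.0, -1.0]]
wrist_force: [1.5, -3.1, -0.0]
finger_gap: 23.7
gripper_force: 30.0
```

Request:
send_rows([
  {"slide":[-0.0001,0.0006,0.0],"rotation":[0,0,0]},
  {"slide":[-0.0002,0.0012,0.0],"rotation":[0,0,0]},
  {"slide":[-0.0003,0.0015,0.0],"rotation":[0,0,0]},
])

```text
clock: 17.75
eef_pos: [553.9, 103.7, 127.9]
tool_rot: [[0.985, 0.173, -0.0], [0.173, -0.985, 0.0], [-0.0, -0.0, -1.0]]
wrist_force: [1.3, -3.9, 0.1]
finger_gap: 23.7
gripper_force: 30.0
```

Request:
send_rows([
  {"slide":[-0.0001,0.0006,0.0],"rotation":[0,0,0]},
  {"slide":[-0.0002,0.0012,0.0],"rotation":[0,0,0]},
])

```text
clock: 17.95
eef_pos: [553.7, 104.9, 127.9]
tool_rot: [[0.985, 0.173, -0.0], [0.173, -0.985, 0.0], [-0.0, -0.0, -1.0]]
wrist_force: [1.5, -4.3, 0.7]
finger_gap: 23.7
gripper_force: 30.0
```

Request:
send_rows([
  {"slide":[-0.0001,0.0006,0.0],"rotation":[0,0,0]},
  {"slide":[-0.0002,0.0012,0.0],"rotation":[0,0,0]},
])

```text
clock: 18.15
eef_pos: [553.5, 106.1, 127.9]
tool_rot: [[0.985, 0.173, -0.0], [0.173, -0.985, 0.0], [-0.0, -0.0, -1.0]]
wrist_force: [0.8, -4.5, 0.6]
finger_gap: 23.9
gripper_force: 30.0
```

Request:
send_rows([
  {"slide":[-0.0001,0.0006,0.0],"rotation":[0,0,0]},
  {"slide":[-0.0002,0.0012,0.0],"rotation":[0,0,0]},
])

```text
clock: 18.35
eef_pos: [553.3, 107.3, 127.9]
tool_rot: [[0.985, 0.173, -0.0], [0.173, -0.985, 0.0], [-0.0, -0.0, -1.0]]
wrist_force: [0.6, -3.6, -1.1]
finger_gap: 23.8
gripper_force: 30.0
```

Request:
send_rows([
  {"slide":[-0.0001,0.0005,0.0],"rotation":[0,0,0]},
  {"slide":[-0.0002,0.001,0.0],"rotation":[0,0,0]},
])

```text
clock: 18.55
eef_pos: [553.1, 108.3, 127.9]
tool_rot: [[0.985, 0.173, -0.0], [0.173, -0.985, 0.0], [-0.0, -0.0, -1.0]]
wrist_force: [0.7, -3.3, 0.8]
finger_gap: 23.9
gripper_force: 30.0
```

Request:
send_rows([
  {"slide":[-0.0001,0.0006,0.0],"rotation":[0,0,0]},
  {"slide":[-0.0002,0.0012,0.0],"rotation":[0,0,0]},
])

```text
clock: 18.75
eef_pos: [553.0, 109.5, 127.9]
tool_rot: [[0.985, 0.173, -0.0], [0.173, -0.985, 0.0], [0.0, -0.0, -1.0]]
wrist_force: [0.6, -4.8, 0.2]
finger_gap: 23.8
gripper_force: 30.0
```

Request:
send_rows([
  {"slide":[-0.0001,0.0005,0.0],"rotation":[0,0,0]},
  {"slide":[-0.0002,0.001,0.0],"rotation":[0,0,0]},
])

```text
clock: 18.95
eef_pos: [552.8, 110.5, 127.9]
tool_rot: [[0.985, 0.173, 0.0], [0.173, -0.985, 0.0], [0.0, -0.0, -1.0]]
wrist_force: [1.1, -4.7, 0.8]
finger_gap: 23.9
gripper_force: 30.0
```

Request:
send_rows([
  {"slide":[-0.0001,0.0005,0.0],"rotation":[0,0,0]},
  {"slide":[-0.0002,0.001,0.0],"rotation":[0,0,0]},
])

```text
clock: 19.15
eef_pos: [552.6, 111.5, 127.9]
tool_rot: [[0.985, 0.173, 0.0], [0.173, -0.985, 0.0], [0.0, -0.0, -1.0]]
wrist_force: [1.1, -3.8, 0.7]
finger_gap: 23.7
gripper_force: 30.0
```

Request:
send_rows([
  {"slide":[0,0.0003,0.0],"rotation":[0,0,0]},
  {"slide":[-0.0001,0.0007,0.0],"rotation":[0,0,0]},
])

```text
clock: 19.35
eef_pos: [552.4, 112.2, 127.9]
tool_rot: [[0.985, 0.173, -0.0], [0.173, -0.985, 0.0], [-0.0, -0.0, -1.0]]
wrist_force: [1.0, -4.0, -0.1]
finger_gap: 23.9
gripper_force: 30.0
```

```bash
python3 -c "
from h import *
chk()"
```

```text
t 19.35 tcp rack 92.9 -1.3 z 127.9 Frack -4.09 [ 0.99 -3.98 -0.13] gap 23.92859202178744
scene tin 0.47 116.9 6.5
scene backstop 0.75 148.4 -10.9
```

Request:
send_rows([
  {"slide":[-0.0001,0.0005,0.0],"rotation":[0,0,0]},
  {"slide":[-0.0002,0.001,0.0],"rotation":[0,0,0]},
])

```text
clock: 19.85
eef_pos: [552.3, 113.2, 127.9]
tool_rot: [[0.985, 0.173, 0.0], [0.173, -0.985, 0.0], [0.0, -0.0, -1.0]]
wrist_force: [1.3, -4.3, -0.2]
finger_gap: 23.6
gripper_force: 30.0
```

Request:
send_rows([
  {"slide":[-0.0001,0.0005,0.0],"rotation":[0,0,0]},
  {"slide":[-0.0002,0.001,0.0],"rotation":[0,0,0]},
])

```text
clock: 20.05
eef_pos: [552.2, 113.8, 128.0]
tool_rot: [[0.985, 0.173, 0.0], [0.173, -0.985, -0.001], [0.0, 0.001, -1.0]]
wrist_force: [1.8, -6.2, 0.9]
finger_gap: 23.9
gripper_force: 30.0
```

Request:
send_rows([
  {"slide":[0,0.0003,0.0],"rotation":[0,0,0]},
  {"slide":[0,0.0003,0.0],"rotation":[0,0,0]},
])

```text
clock: 20.25
eef_pos: [552.2, 113.9, 128.0]
tool_rot: [[0.985, 0.173, 0.0], [0.173, -0.985, -0.001], [0.0, 0.001, -1.0]]
wrist_force: [0.6, -6.8, 1.1]
finger_gap: 24.1
gripper_force: 30.0
```

Request:
send_rows([
  {"slide":[0,0.0004,0.0],"rotation":[0,0,0]},
  {"slide":[0,0.0004,0.0],"rotation":[0,0,0]},
])

```text
clock: 20.45
eef_pos: [552.2, 114.0, 128.0]
tool_rot: [[0.985, 0.174, 0.0], [0.174, -0.985, -0.002], [0.0, 0.002, -1.0]]
wrist_force: [1.0, -8.2, 1.0]
finger_gap: 23.8
gripper_force: 30.0
```

Request:
send_rows([
  {"slide":[0,0.0003,0.0],"rotation":[0,0,0]},
  {"slide":[0,0.0003,0.0],"rotation":[0,0,0]},
])

```text
clock: 20.65
eef_pos: [552.3, 114.1, 128.0]
tool_rot: [[0.985, 0.174, 0.0], [0.174, -0.985, -0.002], [0.0, 0.002, -1.0]]
wrist_force: [0.7, -7.4, 0.5]
finger_gap: 23.8
gripper_force: 30.0
```

Request:
send_rows([
  {"slide":[0,0,0.0],"rotation":[0,0,0]},
  {"slide":[0,0,0.0],"rotation":[0,0,0]},
  {"slide":[0,0,0.0],"rotation":[0,0,0]},
  {"slide":[0,0,0.0],"rotation":[0,0,0]},
  {"slide":[0,0,0.0],"rotation":[0,0,0]},
  {"slide":[0,0,0.0],"rotation":[0,0,0]},
])

```text
clock: 21.25
eef_pos: [552.3, 114.1, 128.0]
tool_rot: [[0.985, 0.174, 0.0], [0.174, -0.985, -0.002], [0.0, 0.002, -1.0]]
wrist_force: [0.9, -8.7, 1.8]
finger_gap: 23.9
gripper_force: 30.0
```

Request:
send_rows([
  {"slide":[0,0,0.0],"rotation":[0,0,0]},
  {"slide":[0,0,0.0],"rotation":[0,0,0]},
  {"slide":[0,0,0.0],"rotation":[0,0,0]},
  {"slide":[0,0,0.0],"rotation":[0,0,0]},
  {"slide":[0,0,0.0],"rotation":[0,0,0]},
  {"slide":[0,0,0.0],"rotation":[0,0,0]},
  {"slide":[0,0,0.0],"rotation":[0,0,0]},
  {"slide":[0,0,0.0],"rotation":[0,0,0]},
  {"slide":[0,0,0.0],"rotation":[0,0,0]},
  {"slide":[0,0,0.0],"rotation":[0,0,0]},
])

```text
clock: 22.25
eef_pos: [552.2, 114.1, 128.0]
tool_rot: [[0.985, 0.174, 0.0], [0.174, -0.985, -0.002], [-0.0, 0.002, -1.0]]
wrist_force: [0.8, -8.1, 1.3]
finger_gap: 24.1
gripper_force: 30.0
```

Request:
send_rows([
  {"slide":[0,0.0003,0.0],"rotation":[0,0,0]},
  {"slide":[0,0.0005,0.0],"rotation":[0,0,0]},
  {"slide":[0,0.0005,0.0],"rotation":[0,0,0]},
  {"slide":[0,0.0005,0.0],"rotation":[0,0,0]},
])

```text
clock: 22.65
eef_pos: [552.3, 114.3, 128.0]
tool_rot: [[0.985, 0.174, 0.0], [0.174, -0.985, -0.002], [-0.0, 0.002, -1.0]]
wrist_force: [1.1, -9.3, 1.9]
finger_gap: 24.0
gripper_force: 30.0
```

Request:
send_rows([
  {"slide":[0,0,0.0],"rotation":[0,0,0]},
  {"slide":[0,0,0.0],"rotation":[0,0,0]},
  {"slide":[0,0,0.0],"rotation":[0,0,0]},
  {"slide":[0,0,0.0],"rotation":[0,0,0]},
  {"slide":[0,0,0.0],"rotation":[0,0,0]},
  {"slide":[0,0,0.0],"rotation":[0,0,0]},
  {"slide":[0,0,0.0],"rotation":[0,0,0]},
  {"slide":[0,0,0.0],"rotation":[0,0,0]},
  {"slide":[0,0,0.0],"rotation":[0,0,0]},
  {"slide":[0,0,0.0],"rotation":[0,0,0]},
  {"slide":[0,0,0.0],"rotation":[0,0,0]},
  {"slide":[0,0,0.0],"rotation":[0,0,0]},
])

```text
clock: 23.85
eef_pos: [552.3, 114.3, 128.0]
tool_rot: [[0.985, 0.174, 0.0], [0.174, -0.985, -0.002], [-0.0, 0.002, -1.0]]
wrist_force: [1.1, -9.9, 1.3]
finger_gap: 24.0
gripper_force: 30.0
```

```bash
python3 -c "
from h import *
chk()"
```

```text
t 23.85 tcp rack 94.9 -1.5 z 128.0 Frack -9.91 [ 1.05 -9.87  1.31] gap 24.027172342403937
top tin 0.19 -336.6 -60.9
scene tin 0.73 53.5 -8.6
scene backstop 0.74 161.9 -9.7
```

Request:
send_rows([
  {"slide":[0.0002,-0.001,0.0],"rotation":[0,0,0]},
  {"slide":[0.0005,-0.003,0.0],"rotation":[0,0,0]},
  {"slide":[0.001,-0.006,0.0],"rotation":[0,0,0]},
  {"slide":[0.002,-0.01,0.0],"rotation":[0,0,0]},
  {"slide":[0.003,-0.016,0.0],"rotation":[0,0,0]},
  {"slide":[0.004,-0.022,0.0],"rotation":[0,0,0]},
  {"slide":[0.004,-0.022,0.03],"rotation":[0,0,0]},
  {"slide":[0.004,-0.022,0.07],"rotation":[0,0,0]},
  {"slide":[0.004,-0.022,0.1],"rotation":[0,0,0]},
  {"slide":[0.004,-0.022,0.1],"rotation":[0,0,0]},
  {"slide":[0.004,-0.022,0.1],"rotation":[0,0,0]},
])

```text
clock: 25.25
eef_pos: [556.3, 93.4, 228.2]
tool_rot: [[0.985, 0.173, 0.001], [0.173, -0.985, 0.0], [0.001, -0.0, -1.0]]
wrist_force: [-0.0, 0.1, -2.2]
finger_gap: 24.1
gripper_force: 30.0
```

Run:
```python
from h import *
from scipy.spatial.transform import Rotation as R
s=manip.observe();print(s['eef_pos'],s['tool_rot'],s['wrist_force'])
d=np.array([432.5,353.2])-s['eef_pos'][:2];print('to stand',d)
T=np.array([[.07,.9975,0],[.9975,-.07,0],[0,0,-1]])
print((R.from_matrix(T@s['tool_rot'].T).as_rotvec(degrees=True)/8).round(3))
chk(('tin','backstop'))
snap('wrist','w4.png')
```

```text
[556.26600118  93.41743118 228.21893212] [[ 9.84989162e-01  1.72611631e-01  1.25536083e-03]
 [ 1.72611426e-01 -9.84989961e-01  2.70437733e-04]
 [ 1.28319852e-03 -4.96886121e-05 -9.99999175e-01]] [-1.82425371e-03  1.44330801e-01 -2.17901680e+00]
to stand [-123.76600118  259.78256882]
[-8.000e-03  6.000e-03  9.506e+00]
t 25.25 tcp rack 73.7 -1.8 z 228.2 Frack 0.14 [-0.    0.14 -2.18] gap 24.115398553042862
top backstop 0.16 -0.9 1.1
scene tin 0.61 121.0 2.6
scene backstop 0.63 153.4 -5.5
```

View pics/w4.png

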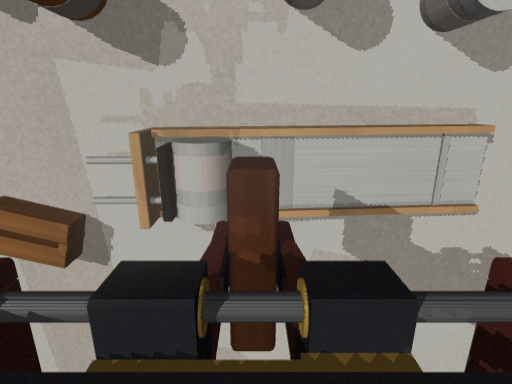

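The wrist view shows the tin at (203,175) px, resting against the backstop next to the end wall. Now back over the stand.

Request:
send_rows([
  {"slide":[-0.124,0.26,0],"rotation":[0,0,9.5]},
  {"slide":[-0.124,0.26,0],"rotation":[0,0,9.5]},
  {"slide":[-0.124,0.26,0],"rotation":[0,0,9.5]},
  {"slide":[-0.124,0.26,0],"rotation":[0,0,9.5]},
  {"slide":[-0.124,0.26,0],"rotation":[0,0,9.5]},
  {"slide":[-0.124,0.26,0],"rotation":[0,0,9.5]},
  {"slide":[-0.124,0.26,0],"rotation":[0,0,9.5]},
  {"slide":[-0.124,0.26,0],"rotation":[0,0,9.5]},
  {"slide":[-0.124,0.26,0],"rotation":[0,0,9.5]},
  {"slide":[-0.124,0.26,0],"rotation":[0,0,9.5]},
  {"slide":[-0.124,0.26,0],"rotation":[0,0,9.5]},
  {"slide":[-0.124,0.26,0],"rotation":[0,0,9.5]},
])

```text
clock: 26.8
eef_pos: [432.1, 353.5, 227.7]
tool_rot: [[0.073, 0.997, -0.0], [0.997, -0.073, -0.0], [-0.0, -0.0, -1.0]]
wrist_force: [-0.2, -0.5, -0.8]
finger_gap: 23.5
gripper_force: 30.0
```

Request:
send_rows([
  {"slide":[0,0,-0.03],"rotation":[0,0,0]},
  {"slide":[0,0,-0.06],"rotation":[0,0,0]},
  {"slide":[0,0,-0.085],"rotation":[0,0,0]},
  {"slide":[0,0,-0.095],"rotation":[0,0,0]},
  {"slide":[0,0,-0.095],"rotation":[0,0,0]},
  {"slide":[0,0,-0.095],"rotation":[0,0,0]},
  {"slide":[0,0,-0.095],"rotation":[0,0,0]},
])

```text
clock: 27.5
eef_pos: [433.1, 354.3, 134.3]
tool_rot: [[0.071, 0.997, 0.002], [0.997, -0.071, 0.001], [0.002, 0.002, -1.0]]
wrist_force: [-0.0, 0.7, -1.2]
finger_gap: 23.9
gripper_force: 30.0
```

Run:
```python
from h import *
s=manip.observe();print(s['clock'],s['eef_pos'],s['tool_rot'],s['wrist_force'])
im=snap('scene');wi=snap('wrist')
u=proj('scene',[432,353,60]).round().astype(int);print(u)
c=im[max(u[1]-60,0):u[1]+60,u[0]-80:u[0]+80]
c=cv2.resize(c,None,fx=3.2,fy=3.2,interpolation=cv2.INTER_CUBIC)
cv2.imwrite('pics/s5.png',np.vstack([c,])[:,:,::-1])
print(proj('scene',[432.5,353.2,s['eef_pos'][2]-80.6]),proj('scene',[432.5,353.2,40]))
```

```text
27.5 [433.08703478 354.30310469 134.32742198] [[ 0.07082401  0.99748652  0.00214766]
 [ 0.99748758 -0.07082715  0.00142677]
 [ 0.0015753   0.00204122 -0.99999668]] [-0.03072194  0.69101914 -1.20079732]
[332  97]
[332.2851233   97.96249652] [331.78000752 100.9239482 ]
```

View pics/s5.png

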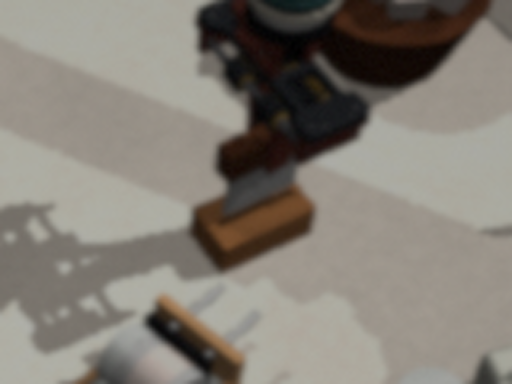

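The close view shows the blade hovering just over the stand's slot, parallel to it. I'm lowering it gently.

Request:
send_rows([
  {"slide":[0,0,-0.005],"rotation":[0,0,0]},
  {"slide":[0,0,-0.01],"rotation":[0,0,0]},
  {"slide":[0,0,-0.013],"rotation":[0,0,0]},
  {"slide":[0,0,-0.016],"rotation":[0,0,0]},
  {"slide":[0,0,-0.018],"rotation":[0,0,0]},
  {"slide":[0,0,-0.018],"rotation":[0,0,0]},
])

```text
clock: 28.2
eef_pos: [431.8, 353.5, 114.5]
tool_rot: [[0.07, 0.998, -0.001], [0.998, -0.07, -0.0], [-0.0, -0.001, -1.0]]
wrist_force: [0.2, -0.4, -2.0]
finger_gap: 24.0
gripper_force: 30.0
```

Inside the slot (edge at about 34 mm) with no contact force. The remaining descent is about 28 mm.

Request:
send_rows([
  {"slide":[0,0,-0.005],"rotation":[0,0,0]},
  {"slide":[0,0,-0.01],"rotation":[0,0,0]},
  {"slide":[0,0,-0.015],"rotation":[0,0,0]},
  {"slide":[0,0,-0.02],"rotation":[0,0,0]},
  {"slide":[0,0,-0.024],"rotation":[0,0,0]},
  {"slide":[0,0,-0.026],"rotation":[0,0,0]},
  {"slide":[0,0,-0.027],"rotation":[0,0,0]},
  {"slide":[0,0,-0.027],"rotation":[0,0,0]},
])

```text
clock: 29.0
eef_pos: [432.1, 353.6, 87.8]
tool_rot: [[0.071, 0.998, -0.0], [0.998, -0.071, -0.0], [-0.0, -0.0, -1.0]]
wrist_force: [-1.2, 0.7, -0.9]
finger_gap: 24.1
gripper_force: 30.0
```

Request:
send_rows([
  {"slide":[0,0,-0.001],"rotation":[0,0,0]},
  {"slide":[0,0,-0.0018],"rotation":[0,0,0]},
  {"slide":[0,0,-0.0018],"rotation":[0,0,0]},
])

```text
clock: 29.3
eef_pos: [432.0, 353.7, 86.1]
tool_rot: [[0.071, 0.998, -0.0], [0.998, -0.071, 0.0], [0.0, -0.0, -1.0]]
wrist_force: [-0.1, 0.6, -1.1]
finger_gap: 23.9
gripper_force: 30.0
```

Request:
send_rows([
  {"slide":[0,0,0],"rotation":[0,0,0]},
  {"slide":[0,0,0],"rotation":[0,0,0]},
  {"slide":[0,0,0],"rotation":[0,0,0]},
  {"slide":[0,0,0],"rotation":[0,0,0]},
  {"slide":[0,0,0],"rotation":[0,0,0]},
  {"slide":[0,0,0],"rotation":[0,0,0]},
  {"slide":[0,0,0],"rotation":[0,0,0]},
  {"slide":[0,0,0],"rotation":[0,0,0]},
], gripper=0)

```text
clock: 30.1
eef_pos: [432.0, 353.7, 86.1]
tool_rot: [[0.07, 0.998, -0.0], [0.998, -0.07, 0.0], [-0.0, -0.0, -1.0]]
wrist_force: [0.6, -0.2, -0.2]
finger_gap: 84.2
gripper_force: 0.0
```

Request:
send_rows([
  {"slide":[0,0,0.02],"rotation":[0,0,0]},
  {"slide":[0,0,0.05],"rotation":[0,0,0]},
  {"slide":[0,0,0.09],"rotation":[0,0,0]},
  {"slide":[0,0,0.13],"rotation":[0,0,0]},
  {"slide":[0,0,0.16],"rotation":[0,0,0]},
  {"slide":[0,0,0.16],"rotation":[0,0,0]},
  {"slide":[0,0,0.16],"rotation":[0,0,0]},
])

```text
clock: 30.8
eef_pos: [432.2, 353.7, 246.5]
tool_rot: [[0.07, 0.998, 0.001], [0.998, -0.07, 0.001], [0.001, 0.001, -1.0]]
wrist_force: [-0.6, -0.9, 0.4]
finger_gap: 87.9
gripper_force: 0.0
```

Run:
```python
from h import *
chk(('tin','backstop'))
w=snap('wrist');s=snap('scene')
cv2.imwrite('pics/end.png',np.vstack([cv2.resize(w[:250],(512,250)),cv2.resize(s[60:240,180:436],(512,340))])[:,:,::-1])
```

```text
t 30.8 tcp rack 351.3 76.1 z 246.5 Frack -0.84 [-0.56 -0.95  0.4 ] gap 87.85296540878953
top tin 0.67 120.6 1.8
top backstop 0.65 147.7 -7.5
scene tin 0.75 130.6 5.3
scene backstop 0.72 -366.7 -89.0
```

View pics/end.png

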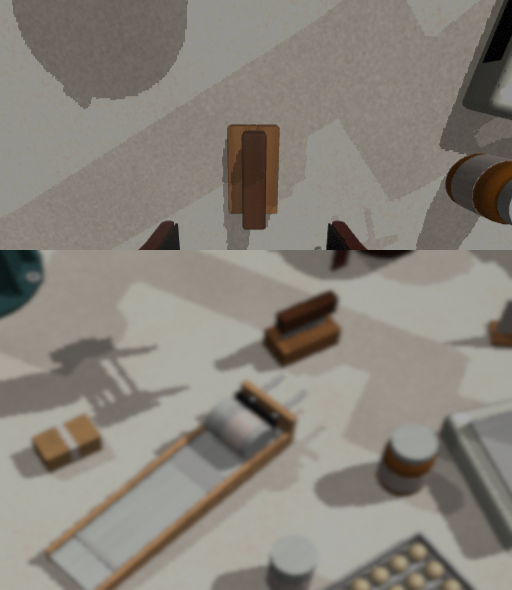

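The scraper stands upright in its stand (253,180 in the wrist part). The tin rests against the backstop near the end wall, at about (240,420) in the scene part.

```bash
python3 -c "
from workcell import manip
print(manip.sign_off())"
```

```text
the job is handed in; nothing more can be done
None
```

The job is handed in at about 31 s, with no verdict returned: the tin went over the lip and pushed the backstop home, where I held it at about 8–10 N (wrist force) for over 2 s, and the scraper is back upright in its stand.

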